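# Pack tapered spice tins head to tail in a sloping rack

### The arm

A 6-joint arm with a two-finger parallel gripper is mounted at the origin on the work surface. World frame = base frame: x ahead of the robot, y to its left, z up, the work surface at z = 0. Lengths are in mm, angles in rad, forces in N, time in s.
With the tool pointing down it reaches from about 375 to 900 mm from the base axis. Payload 3.1 kg.
Tool frame: the origin (TCP) lies at the very end of the fingers, on their centre line; the grasp point (between the pads) lies 19 mm behind it; z points along the fingers, y is the line along which they close (so a half turn about z gives the same grasp; the last joint's range is limited). The gripper opens to 87 mm and grips with 3 to 60 N. Pads are 19 mm wide; open, the fingers measure 117 mm over their backs; the gripper's body (75 mm by 190 mm) begins 51 mm behind the grasp point.
Start: joints at [-1.49, 0.527, 1.433, -0, 1.181, -0.178], TCP at [159.975, -604.156, 222.548] pointing down, gripper open.
Joint ranges: [-3.08, 3.08], [-0.75, 2.2], [0.22, 2.44], [-1.43, 4.57], [0, 2.65], [-2.85, 2.85]. Speed limits (rad/s): [2.79, 2.79, 3.14, 3.14, 3.14, 3.14].

### API

Orientations are given as a unit quaternion [w, x, y, z].
In Python, from plant import * gives the robot as it stands.
- The arm moves only by the shell command python3 -m inch 'ROWS' [FORCE]. ROWS is JSON, a list of rows, each a list of 7 numbers: the shift along the tool's x, y, z scaled (see below), then the turn, a rotation vector about the tool's x, y, z scaled (see below), then the closure, from 0 (fully open) to 1 (shut). In form: [[tx, ty, tz, ax, ay, az, gripper], ...]. A call has 1 to 12 rows; each row shifts and turns the commanded pose from where the row before left it, along the tool's axes as they then stand; what a row does not reach is not made up. The controller multiplies each number of a shift by 500 mm and each number of a turn by 1.5 rad. A row lasts 1/8 s, in which the tool goes at most 62.5 mm and 10.7 degrees, less where a joint would pass 70% of its speed; a pose out of reach is approached as far as the arm can. A call with a number of a shift or a turn outside -1 to 1 is refused whole. A call with a gripper value outside its range is refused whole. The fingers move at their own pace and stop on an object; FORCE is the grip in N (left out, the last holds). Time passes only in rows, so rows that do not move let the fingers close. It gives the time, the measured TCP pose, the force, the opening and the grip force at its end, in the units of the state.
- state(): the state, without advancing time (a new reading comes with each control period).
- snapshot(name): name is "scene" or "side" or "wrist"; returns (picture, depth): 480x640x3 uint8, red, green, blue; 480x640 float32, mm along the optical axis (not along the pixel's ray), 0 where there is no reading.
- camera_params(name): a dict with "camera_matrix" (3x3 intrinsics, pixels), "R" (3x3) and "t" (3): a world point X has camera coordinates R X + t; the wrist camera has in their place "hand_eye" (4x4, takes a point from camera to tool coordinates, whose origin is the TCP and whose axes are the flange's). Camera axes: x right, y down, z forward; pixel columns grow to the right and rows downward; lengths in mm; the calibration is good to about 2 mm. A picture is of the moment at which its call begins: read the wrist's pose just before it. camera_params takes no time and is no camera call.
- job_done(): hands the job in; it is judged then, once.
The state is a dict: "clock": time; "q": joint angles; "joint_vel": joint speeds; "joint_efforts": joint torques, N m; "position": TCP position; "eef_rot": TCP orientation; "contact_force": force on the tool from outside, world axes, zero at the start; "ft_torque": the same for the moment, N m; "opening": finger opening in mm; "finger_force": force on a finger pad.
Only numpy, scipy, OpenCV 4.12 (cv2) and the standard library are available. Lean on these libraries where they do the work, as an engineer would, in place of code of your own. Each camera call takes 0.05 s, during which the arm holds its last target. There are 200 camera calls.

### The job

One tapered spice tin already lies in the sloping steel rack against its end wall: pack the three loose tins in beside it, flat on the rack floor and alternately head to tail so that the four fill a rectangle, setting each down gently rather than dropping it. Then slide the rack's bookend tight up against the row by its knob, so that no gaps remain, and leave everything released and the other kitchen things where they stand.

Things in the scene. Friction and masses are not known exactly. Their poses are not given: they have to be found in the camera images.
- bed: fixed steel rack bed sloping 25 deg, low side to the robot. Origin: centre of its floor's upper face. x up the slope, y along the width (level) to the end wall, z square to the floor. Inner floor x -58 to +58 mm; low wall 22 mm high, upper wall 14 mm, both 5 mm thick. Floor runs to y = -125 mm, open there. Tins lie with their length along x; a perfect row is 4 x 39 = 156 mm wide.
- end_wall (a point): point on the inner face of the rack's end wall, at the floor, bed x = 0, y = +115 mm; axes as the bed's. The wall is 36 mm high, 6 mm thick; the row starts here
- bookend (a joint): bookend: dark steel plate 106 mm long (bed x), 16 mm thick, 42 mm tall, sliding along bed y. Value in m: 0 = farthest from the end wall, growing towards it, to 0.085; its face towards the tins is at bed y = -91 mm + value, so 0.050 is exactly tight on a perfect row. About 2 N friction; stays where left.
- bookend_knob (a point): centre of the bookend's upright black knob (18 mm along bed x, 16 mm along y, 36 mm tall), 60 mm above the bed floor, 8 mm behind the bookend's face; axes as the bed's
- tin0_mid (a point): tin already in the rack, wide end down-slope, straight side on the end wall. Steel, ~250 g, from above a right trapezium: 110 mm long, 50 mm wide end, 28 mm narrow end, one long side straight, one slanting; 42 mm tall plus knob. Point: half-way up, mid-length, 19.5 mm from the straight side. x from wide to narrow end along the straight side, y towards the straight side, z up
- tin1_mid (a point): loose tin, same shape, point and axes as tin0, standing knob up on the board; any loose tin may take any place. Knob: upright black plastic, 18 mm along the tin, 24 mm across, 36 mm tall, straight above this point, from 42 to 78 mm above the tin's underside
- tin2_mid (a point): loose tin, same shape, point and axes as tin0, standing knob up on the board; any loose tin may take any place. Knob: upright black plastic, 18 mm along the tin, 24 mm across, 36 mm tall, straight above this point, from 42 to 78 mm above the tin's underside
- tin3_mid (a point): loose tin, same shape, point and axes as tin0, standing knob up on the board; any loose tin may take any place. Knob: upright black plastic, 18 mm along the tin, 24 mm across, 36 mm tall, straight above this point, from 42 to 78 mm above the tin's underside
- containers: three stacked lidded steel containers, 186 mm tall, 128 mm across; origin at the underside's centre; bystander
- spoon_holder: black plastic spoon holder with spoons, 96 mm across, 215 mm tall with spoons; origin at the underside's centre; bystander
- sugar_jar: glass sugar jar with steel spout and push lever, 80 mm across, 135 mm tall; origin at the underside's centre; bystander
- kadhai_lid: aluminium kadhai lid lying flat, 200 mm across, 42 mm tall with its knob; origin at the underside's centre; bystander
Mind the look-alikes: they are no part of the job. What is shaped like the part that bears tin2_mid but orange is not meant.

How it is judged (in metres and radians):
On the way, in this order (a step that is already met when the one before it is completed fails the run):
1. one loose tin lies flat in the rack, let go (((z of tin1_mid in the frame of bed between 0.016 and 0.026 m and x of tin1_mid in the frame of bed between -0.01 and 0.01 m and y of tin1_mid in the frame of bed between -0.085 and 0.11 m and angle between the z axis of tin1_mid and the z axis of bed, either way round below 0.07 rad and angle between the x axis of tin1_mid and the x axis of bed, either way round below 0.12 rad and contact force between tin1 and the fingers below 0.1 N) or (z of tin2_mid in the frame of bed between 0.016 and 0.026 m and x of tin2_mid in the frame of bed between -0.01 and 0.01 m and y of tin2_mid in the frame of bed between -0.085 and 0.11 m and angle between the z axis of tin2_mid and the z axis of bed, either way round below 0.07 rad and angle between the x axis of tin2_mid and the x axis of bed, either way round below 0.12 rad and contact force between tin2 and the fingers below 0.1 N) or (z of tin3_mid in the frame of bed between 0.016 and 0.026 m and x of tin3_mid in the frame of bed between -0.01 and 0.01 m and y of tin3_mid in the frame of bed between -0.085 and 0.11 m and angle between the z axis of tin3_mid and the z axis of bed, either way round below 0.07 rad and angle between the x axis of tin3_mid and the x axis of bed, either way round below 0.12 rad and contact force between tin3 and the fingers below 0.1 N))), for 0.2 s.
2. two loose tins lie flat in the rack, let go ((((z of tin1_mid in the frame of bed between 0.016 and 0.026 m and x of tin1_mid in the frame of bed between -0.01 and 0.01 m and y of tin1_mid in the frame of bed between -0.085 and 0.11 m and angle between the z axis of tin1_mid and the z axis of bed, either way round below 0.07 rad and angle between the x axis of tin1_mid and the x axis of bed, either way round below 0.12 rad and contact force between tin1 and the fingers below 0.1 N) and (z of tin2_mid in the frame of bed between 0.016 and 0.026 m and x of tin2_mid in the frame of bed between -0.01 and 0.01 m and y of tin2_mid in the frame of bed between -0.085 and 0.11 m and angle between the z axis of tin2_mid and the z axis of bed, either way round below 0.07 rad and angle between the x axis of tin2_mid and the x axis of bed, either way round below 0.12 rad and contact force between tin2 and the fingers below 0.1 N)) or ((z of tin1_mid in the frame of bed between 0.016 and 0.026 m and x of tin1_mid in the frame of bed between -0.01 and 0.01 m and y of tin1_mid in the frame of bed between -0.085 and 0.11 m and angle between the z axis of tin1_mid and the z axis of bed, either way round below 0.07 rad and angle between the x axis of tin1_mid and the x axis of bed, either way round below 0.12 rad and contact force between tin1 and the fingers below 0.1 N) and (z of tin3_mid in the frame of bed between 0.016 and 0.026 m and x of tin3_mid in the frame of bed between -0.01 and 0.01 m and y of tin3_mid in the frame of bed between -0.085 and 0.11 m and angle between the z axis of tin3_mid and the z axis of bed, either way round below 0.07 rad and angle between the x axis of tin3_mid and the x axis of bed, either way round below 0.12 rad and contact force between tin3 and the fingers below 0.1 N)) or ((z of tin2_mid in the frame of bed between 0.016 and 0.026 m and x of tin2_mid in the frame of bed between -0.01 and 0.01 m and y of tin2_mid in the frame of bed between -0.085 and 0.11 m and angle between the z axis of tin2_mid and the z axis of bed, either way round below 0.07 rad and angle between the x axis of tin2_mid and the x axis of bed, either way round below 0.12 rad and contact force between tin2 and the fingers below 0.1 N) and (z of tin3_mid in the frame of bed between 0.016 and 0.026 m and x of tin3_mid in the frame of bed between -0.01 and 0.01 m and y of tin3_mid in the frame of bed between -0.085 and 0.11 m and angle between the z axis of tin3_mid and the z axis of bed, either way round below 0.07 rad and angle between the x axis of tin3_mid and the x axis of bed, either way round below 0.12 rad and contact force between tin3 and the fingers below 0.1 N)))), for 0.2 s.
3. all three loose tins lie flat in the rack beside the first, let go (z of tin0_mid in the frame of bed between 0.016 and 0.026 m and x of tin0_mid in the frame of bed between -0.01 and 0.01 m and y of tin0_mid in the frame of bed between -0.085 and 0.11 m and angle between the z axis of each of tin0_mid, tin1_mid, tin2_mid, tin3_mid and the z axis of bed, either way round below 0.07 rad and angle between the x axis of each of tin0_mid, tin1_mid, tin2_mid, tin3_mid and the x axis of bed, either way round below 0.12 rad and contact force between each of tin0, tin1, tin2, tin3 and the fingers below 0.1 N and z of tin1_mid in the frame of bed between 0.016 and 0.026 m and x of tin1_mid in the frame of bed between -0.01 and 0.01 m and y of tin1_mid in the frame of bed between -0.085 and 0.11 m and z of tin2_mid in the frame of bed between 0.016 and 0.026 m and x of tin2_mid in the frame of bed between -0.01 and 0.01 m and y of tin2_mid in the frame of bed between -0.085 and 0.11 m and z of tin3_mid in the frame of bed between 0.016 and 0.026 m and x of tin3_mid in the frame of bed between -0.01 and 0.01 m and y of tin3_mid in the frame of bed between -0.085 and 0.11 m), for 0.2 s.
4. the bookend is slid tight against the row (value of joint bookend above 0.044 m), for 0.2 s.
At the end, for the whole second after the job is handed in: All four tins lie flat in the rack (seated within 5 mm, tilt under 4 deg from the bed, lengths within 7 deg of the slope line, centred lengthwise within 10 mm), at rest, untouched; bookend joint above 0.044 (at most 6 mm short of tight), which only a head-to-tail row allows (all of step 3 and value of joint bookend above 0.044 m and linear speed of each of tin0, tin1, tin2, tin3 below 0.02 m/s).
It fails at once if the containers is pushed more than 30 mm or tipped (distance of containers from where it was at the start of the episode above 0.03 m or angle between containers's own z axis and vertical above 0.35 rad).
It fails at once if the spoon holder is pushed more than 30 mm or tipped (distance of spoon_holder from where it was at the start of the episode above 0.03 m or angle between spoon_holder's own z axis and vertical above 0.35 rad).
It fails at once if the sugar jar is pushed more than 30 mm or tipped (distance of sugar_jar from where it was at the start of the episode above 0.03 m or angle between sugar_jar's own z axis and vertical above 0.35 rad).
It fails at once if the kadhai lid is pushed more than 30 mm or tipped (distance of kadhai_lid from where it was at the start of the episode above 0.03 m or angle between kadhai_lid's own z axis and vertical above 0.35 rad).
It fails at once if a tin is dropped or thrown (moves faster than 0.6 m/s while not held) ((linear speed of tin0 above 0.6 m/s and contact force between tin0 and the fingers below 0.05 N) or (linear speed of tin1 above 0.6 m/s and contact force between tin1 and the fingers below 0.05 N) or (linear speed of tin2 above 0.6 m/s and contact force between tin2 and the fingers below 0.05 N) or (linear speed of tin3 above 0.6 m/s and contact force between tin3 and the fingers below 0.05 N)).
It also fails if it takes over 72 s, if anything falls off the work surface, if the arm or the gripper's body presses on something with over 40 N, if the wrist force passes 120 N, or if a joint passes its speed limit or range.

## Working session

There is one attempt and no reset: what is moved stays moved. The work goes in short steps, Python scripts to look and compute and a shell command to move; the robot and the scene stay as the last step left them, time stands still between calls to the robot, and variables do not carry over. Pictures are saved under pics/ and viewed, at most 10 in all, crops included, and the job is handed in when it is done.

```bash
ls; mkdir -p pics; python3 - <<'E'
from plant import *
import cv2, numpy as np
print(state())
for n in ["scene","side"]:
    p,d=snapshot(n); np.savez(f"{n}0.npz",p=p,d=d); cv2.imwrite(f"pics/{n}0.png",p[:,:,::-1]); print(n,camera_params(n))
print(camera_params("wrist"))
E
```

```text
pics
{'clock': 0.0, 'q': array([-1.49048520e+00,  5.28450200e-01,  1.43389805e+00, -6.74092017e-06,
        1.18140879e+00, -1.78515293e-01]), 'joint_vel': array([-0.00134829,  0.00041275, -0.00158441, -0.00032169,  0.00121372,
       -0.00203862]), 'joint_efforts': array([-1.20648743e-03, -4.40054941e+01, -1.76594013e+01,  6.32567424e-02,
        5.82133967e-02, -1.57995587e-04]), 'position': array([ 159.92387193, -603.43308191,  221.58280833]), 'eef_rot': array([-1.08104190e-03,  9.91637045e-01,  1.29053476e-01,  5.00035840e-05]), 'contact_force': array([-0.9592676 ,  0.09308635,  0.43019561]), 'ft_torque': array([-0.00966574,  0.0183959 , -0.01223634]), 'finger_force': 0.0, 'opening': 87.22109337397376}
scene {'camera_matrix': array([[524.7974908 ,   0.        , 311.31766059],
       [  0.        , 524.7974908 , 241.90514704],
       [  0.        ,   0.        ,   1.        ]]), 'R': array([[ 0.71671896,  0.69736004, -0.00170567],
       [ 0.59107282, -0.60877549, -0.52917419],
       [-0.37006331,  0.378261  , -0.8485115 ]]), 't': array([-403.92241359, -285.13777968, 1469.2834932
[... 219 characters left out ...]
1, -0.00380859],
       [-0.13549068,  0.59981452, -0.78858406],
       [ 0.17979165, -0.76782439, -0.61491518]]), 't': array([ 543.03179185,  164.59012213, 1172.58297634])}
{'camera_matrix': array([[387.79765192,   0.        , 327.41281213],
       [  0.        , 387.79765192, 234.87179632],
       [  0.        ,   0.        ,   1.        ]]), 'hand_eye': array([[ 3.08578727e-04, -9.61234837e-01, -2.75730833e-01,
         7.75735957e+01],
       [ 9.99999902e-01,  3.84299067e-04, -2.20588153e-04,
        -1.71151021e+00],
       [ 3.18000119e-04, -2.75730737e-01,  9.61234862e-01,
        -1.62491189e+02],
       [ 0.00000000e+00,  0.00000000e+00,  0.00000000e+00,
         1.00000000e+00]])}
```

View pics/scene0.png

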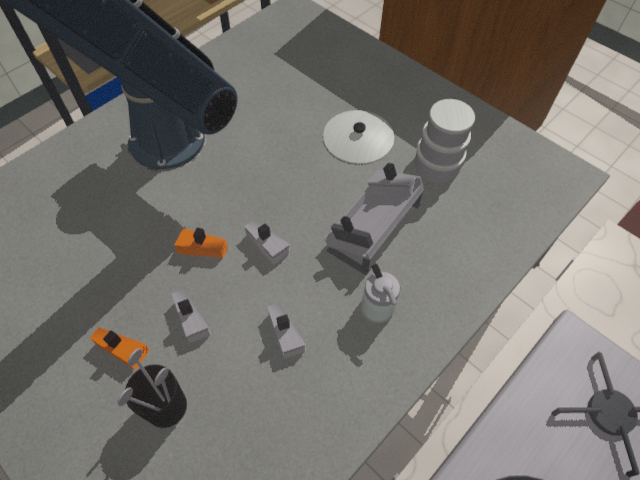

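View pics/side0.png

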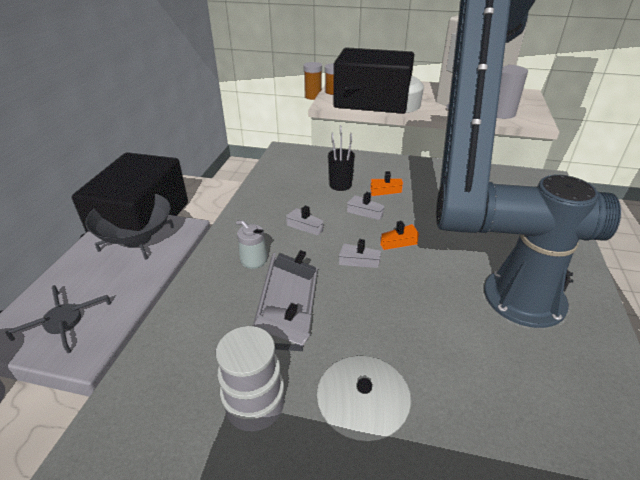

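The scene shows steel tins at about (268,243), (190,317) and (284,332), with orange look-alikes at (200,243) and (120,345). The rack is around (378,218), with knobs at (390,172) and (347,224). The side view shows the same layout. Next I build a point-cloud top view.

```bash
cat > h.py <<'E'
from plant import *
import cv2, numpy as np
from scipy.spatial.transform import Rotation as Ro
def q2R(q): return Ro.from_quat(np.r_[q[1:],q[0]]).as_matrix()
def cloud(name,p=None,d=None,pose=None):
    c=camera_params(name)
    if p is None:
        s=state(); pose=(s['position'],s['eef_rot']); p,d=snapshot(name)
    K=np.array(c['camera_matrix']); v,u=np.nonzero(d>0); z=d[v,u].astype(float)
    X=np.c_[(u-K[0,2])/K[0,0]*z,(v-K[1,2])/K[1,1]*z,z]
    if name=='wrist':
        H=np.array(c['hand_eye']); X=X@H[:3,:3].T+H[:3,3]; X=X@q2R(pose[1]).T+pose[0]
    else: X=(X-c['t'])@np.array(c['R'])
    return X,p[v,u],np.c_[u,v]
E
python3 - <<'E'
from h import *
im=np.zeros((600,800,3),np.uint8); hm=np.full((600,800),-99.)
for n in ['side','scene']:
    f=np.load(n+'0.npz'); X,C,_=cloud(n,f['p'],f['d'])
    # image: col = -y ->  y in[-550,250], row = x 900->300
    col=(250-X[:,1]).astype(int); row=(930-X[:,0]).astype(int)
    m=(X[:,2]>-20)&(X[:,2]<300)&(col>=0)&(col<799)&(row>=0)&(row<599)
    for c,r,z,k in zip(col[m],row[m],X[m,2],C[m]):
        if z>hm[r,c]-3:
            hm[r:r+2,c:c+2]=z; im[r:r+2,c:c+2]=k[::-1]
    b=X[(abs(X[:,0]-600)<250)&(abs(X[:,1]+100)<300)]; print(n,np.median(b[abs(b[:,2])<15,2]))
    for nm,box in [('blk',0)]:
        mm=(C.max(1)<60)&(X[:,2]>45)&(X[:,2]<260)&(X[:,0]>300)&(X[:,0]<950)&(abs(X[:,1]+100)<400)
        # cluster black knobs
        P=X[mm]
        from scipy.cluster.hierarchy import fcluster,linkage
        L=fcluster(linkage(P,'single'),15,'distance')
        for l in set(L):
            if (L==l).sum()>15: Q=P[L==l]; print(n,(L==l).sum(),np.round(Q.mean(0)),np.round(Q.min(0)),np.round(Q.max(0)))
cv2.imwrite('pics/top.png',im)
E
```

```text
side 1.489674441694391
side 82 [ 645. -166.   66.] [ 635. -180.   46.] [ 655. -156.   83.]
side 139 [561. 281. 109.] [549. 263.  82.] [577. 290. 122.]
side 89 [591.  92. 107.] [579.  80.  80.] [607.  97. 124.]
side 25 [725.  35. 127.] [713.  26. 120.] [737.  42. 132.]
side 79 [ 351. -149.   68.] [ 339. -164.   47.] [ 361. -139.   82.]
side 80 [450. -36.  68.] [442. -54.  46.] [458. -28.  83.]
side 67 [ 470. -287.   66.] [ 460. -302.   48.] [ 481. -278.   83.]
side 47 [ 419. -436.   67.] [ 410. -453.   50.] [ 427. -428.   84.]
side 628 [ 585. -432.   93.] [ 543. -500.   45.] [ 634. -399.  130.]
scene 0.7150576918881741
scene 128 [ 650. -176.   70.] [ 637. -186.   45.] [ 660. -164.   82.]
scene 141 [566. 269. 107.] [551. 259.  86.] [578. 283. 122.]
scene 134 [ 475. -297.   70.] [ 461. -307.   46.] [ 484. -284.   83.]
scene 164 [ 424. -447.   70.] [ 411. -459.   46.] [ 431. -435.   83.]
scene 1415 [ 591. -456.   93.] [ 541. -500.   45.] [ 637. -407.  131.]
scene 71 [726.  29. 125.] [712.  20. 116.] [739.  39. 131.]
scene 396 [607.  82.  82.] [561.  73.  45.] [658.  93. 123.]
scene 125 [454. -48.  68.] [443. -57.  45.] [462. -36.  83.]
scene 125 [ 355. -160.   69.] [ 342. -171.   46.] [ 364. -146.   83.]
```

View pics/top.png

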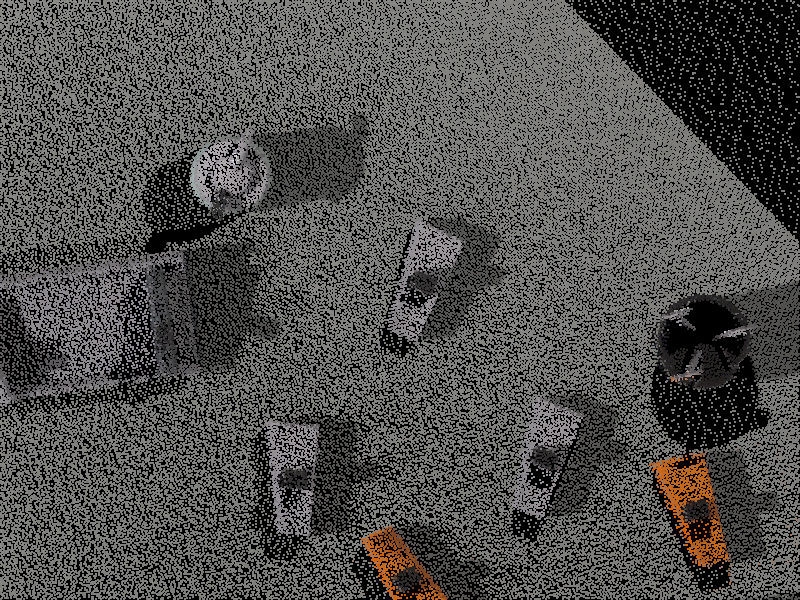

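The top view has +x world up and −y to the right. The tins are at (420,285), (293,480) and (545,460), all with the wide end away from the robot. The rack is on the left, bookend nearest the tins. Now I write a planner that prints displacements and take a closer wrist look.

```bash
cat >> h.py <<'E'
def yawR(psi):  # tool down, tool x at angle psi (deg)
    a=np.radians(psi); x=np.array([np.cos(a),np.sin(a),0]); z=np.array([0,0,-1.]); return np.c_[x,np.cross(z,x),z]
def plan(p,R,g,n=None,start=None,vmax=.11):
    s=state(); p0,R0=start if start else (s['position'],q2R(s['eef_rot']))
    p=np.array(p,float); w=Ro.from_matrix(R0.T@R).as_rotvec(); dp=p-p0
    n=n or int(max(np.ceil(np.linalg.norm(dp)/500/vmax),np.ceil(np.linalg.norm(w)/1.5/.115),1))
    Rk=R0; out=[]
    for k in range(n):
        out.append([round(float(v),4)+0 for v in np.r_[Rk.T@dp/n/500,w/n/1.5]]+[g]); Rk=Rk@Ro.from_rotvec(w/n).as_matrix()
    print(n,str(out).replace(' ','')); return p,R
E
python3 - <<'E'
from h import *
plan([480,-150,340],yawR(90),0)
E
```

```text
11 [[0.0774,-0.0649,-0.0214,-0.0001,-0.0001,-0.0795,0],[0.0845,-0.0552,-0.0214,-0.0001,-0.0001,-0.0795,0],[0.0905,-0.0447,-0.0214,-0.0001,-0.0001,-0.0795,0],[0.0952,-0.0337,-0.0214,-0.0001,-0.0001,-0.0795,0],[0.0985,-0.0221,-0.0214,-0.0001,-0.0001,-0.0795,0],[0.1004,-0.0102,-0.0214,-0.0001,-0.0001,-0.0795,0],[0.1009,0.0018,-0.0215,-0.0001,-0.0001,-0.0795,0],[0.1,0.0138,-0.0215,-0.0001,-0.0001,-0.0795,0],[0.0976,0.0256,-0.0215,-0.0001,-0.0001,-0.0795,0],[0.0939,0.0371,-0.0215,-0.0001,-0.0001,-0.0795,0],[0.0888,0.048,-0.0215,-0.0001,-0.0001,-0.0795,0]]
```

```bash
sed -i 's/,4)+0 for/,3)+0 for/' h.py; python3 -m inch '[[0.077,-0.065,-0.021,0,0,-0.08,0],[0.084,-0.055,-0.021,0,0,-0.08,0],[0.09,-0.045,-0.021,0,0,-0.08,0],[0.095,-0.034,-0.021,0,0,-0.08,0],[0.098,-0.022,-0.021,0,0,-0.08,0],[0.1,-0.01,-0.021,0,0,-0.08,0],[0.101,0.002,-0.021,0,0,-0.08,0],[0.1,0.014,-0.021,0,0,-0.08,0],[0.098,0.026,-0.021,0,0,-0.08,0],[0.094,0.037,-0.021,0,0,-0.08,0],[0.089,0.048,-0.021,0,0,-0.075,0],[0,0,0,0,0,0,0]]'
python3 - <<'E'
from h import *
s=state(); print(s['position'],s['q'],s['contact_force'])
p,d=snapshot('wrist'); np.savez('w0.npz',p=p,d=d,pos=s['position'],q=s['eef_rot']); cv2.imwrite('pics/w0.png',p[:,:,::-1])
E
```

```text
clock: 1.6
position: [479.2, -147.0, 338.5]
eef_rot: [0.0, 0.705, 0.709, 0.001]
contact_force: [0.1, 0.1, 0.5]
opening: 86.9
finger_force: 0.0
[ 479.17346375 -146.97214184  338.54626659] [-5.21404016e-01  2.30340205e-01  1.57685008e+00  7.84146721e-04
  1.33316531e+00 -5.27648977e-01] [0.06257033 0.10490946 0.53105233]
```

View pics/w0.png

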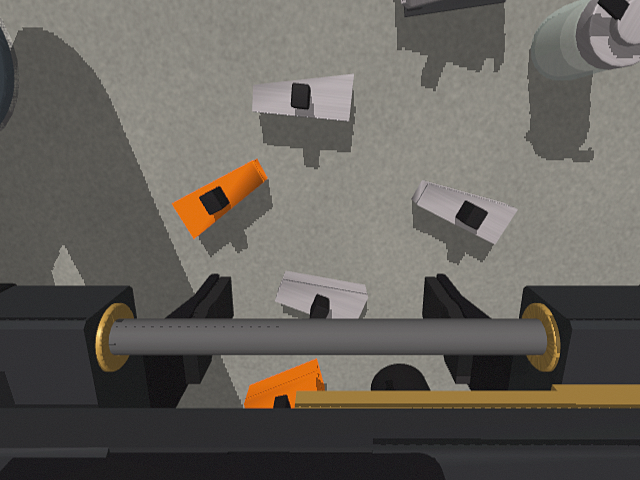

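The wrist view shows tins B at (300,95), A at (470,212) and C partly hidden at (320,295). I fit the trapezium to the top-face points.

```bash
cat >> h.py <<'E'
from scipy.optimize import minimize
# local tin outline: x wide(-55)->narrow(+55), y+ straight side at 19.5; slant from y=-30.5 (wide) to -8.5
TR=np.array([[-55,19.5],[-55,-30.5],[55,-8.5],[55,19.5]])
def poly(v): c,s=np.cos(v[2]),np.sin(v[2]); return (TR@np.array([[c,s],[-s,c]])+v[:2]).astype(np.float32)
def fit(P2,guess,angs):
    h=cv2.convexHull(P2.astype(np.float32))[:,0]; A=cv2.contourArea(h); best=None
    def cost(v):
        a,_=cv2.intersectConvexConvex(h,poly(v)); return A+4290-2*a
    for a in angs:
        r=minimize(cost,[*guess,a],method='Nelder-Mead',options=dict(initial_simplex=[[guess[0]+i,guess[1]+j,a+k] for i,j,k in[(0,0,0),(12,0,0),(0,12,0),(5,5,.3)]],maxiter=600))
        if best is None or r.fun<best.fun: best=r
    return best.x,best.fun,A
E
python3 - <<'E'
from h import *
cl={}
for n in ['scene','side']:
    f=np.load(n+'0.npz'); cl[n]=cloud(n,f['p'],f['d'])
f=np.load('w0.npz'); cl['wrist']=cloud('wrist',f['p'],f['d'],(f['pos'],f['q']))
G={'A':(648,-171),'B':(453,-42),'C':(472,-292)}
for t,g in G.items():
    allp=[]
    for n in ['scene','side','wrist','sc+si']:
        if n=='sc+si': P=np.vstack(allp)
        else:
            X,C,_=cl[n]; m=(np.linalg.norm(X[:,:2]-g,axis=1)<75)&(X[:,2]>38)&(X[:,2]<46)&(C.max(1)>70)&(C.max(1).astype(int)-C.min(1)<60)
            P=X[m]; 
            if n!='wrist': allp.append(P)
        if len(P)<30: continue
        x,c,A=fit(P[:,:2],g,[np.pi+.3,np.pi,np.pi-.3,0,1.57,-1.57])
        print(t,n,len(P),np.round(x[:2],1),round(np.degrees(x[2])%360,1),'cost',round(c),'A',round(A),'z',round(np.median(P[:,2]),1))
    for n in ['scene','side','wrist']:
        X,C,_=cl[n]; m=(np.linalg.norm(X[:,:2]-g,axis=1)<30)&(X[:,2]>74)&(X[:,2]<84); 
        if m.sum()>5: Q=X[m]; print('  knobtop',n,m.sum(),np.round((Q.min(0)+Q.max(0))/2,1),np.round(Q.mean(0),1))
E
```

```text
A scene 694 [ 647.3 -172. ] 153.6 cost 86 A 4310 z 42.6
A side 233 [ 647.7 -171. ] 153.4 cost 576 A 4817 z 42.9
A wrist 2329 [ 648.4 -169. ] 153.7 cost 57 A 4318 z 42.1
A sc+si 927 [ 648.  -171.6] 153.3 cost 566 A 4848 z 42.7
  knobtop scene 95 [ 647.2 -172.4   78.5] [ 648.  -172.1   78.4]
  knobtop side 33 [ 647.  -168.8   78.9] [ 648.  -168.4   78.9]
  knobtop wrist 346 [ 647.5 -168.8   77.2] [ 647.1 -168.4   77.8]
B scene 509 [450.7 -43.8] 174.6 cost 174 A 4424 z 42.5
B side 343 [451.8 -42.4] 175.7 cost 855 A 5129 z 43.0
B wrist 3160 [451.5 -40.8] 174.9 cost 21 A 4283 z 42.2
B sc+si 852 [451.4 -42.2] 174.2 cost 907 A 5192 z 42.8
  knobtop scene 72 [450.9 -43.8  78.5] [451.2 -44.2  78.5]
  knobtop side 40 [452.2 -42.4  78.5] [451.6 -40.8  78.6]
  knobtop wrist 426 [452.  -40.5  77.1] [451.8 -40.8  78. ]
C scene 638 [ 471.8 -294.5] 157.9 cost 116 A 4320 z 42.6
C side 229 [ 471.7 -291.8] 158.0 cost 682 A 4939 z 42.6
C wrist 1882 [ 471.7 -290.8] 158.6 cost 440 A 3952 z 42.1
C sc+si 867 [ 471.1 -293.7] 157.4 cost 752 A 5039 z 42.6
  knobtop scene 92 [ 472.2 -294.3   78.5] [ 471.6 -294.7   78.2]
  knobtop side 31 [ 471.6 -292.3   78.7] [ 471.3 -291.    78.1]
  knobtop wrist 188 [ 471.7 -286.2   77.2] [ 472.4 -286.5   77.6]
```

```bash
python3 -m inch '[[0.06,0.02,-0.003,0,0,-0.013,0],[0.1,0.032,-0.003,0,0,-0.02,0],[0.102,0.03,-0.003,0,0,-0.02,0],[0.103,0.027,-0.003,0,0,-0.02,0],[0.104,0.023,-0.003,0,0,-0.02,0],[0.03,0.006,-0.003,0,0,-0.012,0],[0,0,0,0,0,0,0],[0,0,0,0,0,0,0]]'
python3 - <<'E'
from h import *
s=state(); print(s['position'],s['q'])
p,d=snapshot('wrist'); np.savez('w1.npz',p=p,d=d,pos=s['position'],q=s['eef_rot']); cv2.imwrite('pics/w1.png',p[:,:,::-1])
E
```

```text
clock: 2.65
position: [531.0, 101.1, 346.7]
eef_rot: [0.0, 0.65, 0.76, -0.001]
contact_force: [0.7, -0.6, 0.8]
opening: 87.5
finger_force: 0.0
[530.96107737 101.10668039 346.73901363] [-1.80924173e-02  2.86528157e-01  1.47427994e+00 -1.01337521e-03
  1.38156299e+00 -1.73415941e-01]
```

View pics/w1.png

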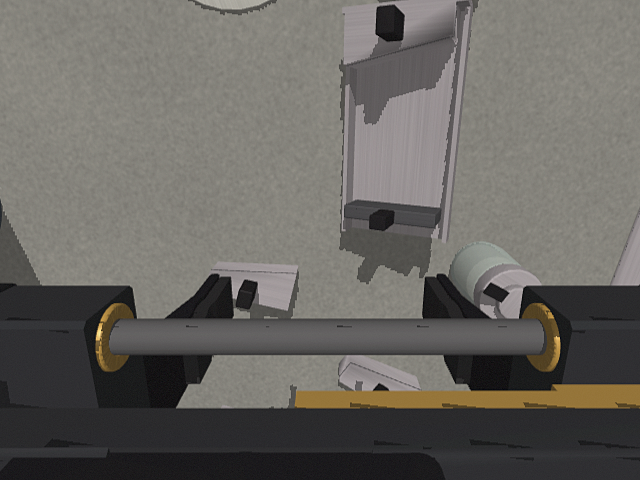

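The wrist view shows the whole rack: tin0's knob at (390,22), the bookend knob at (381,219), the floor at about (365–440, 110–190), the low wall on the left and the upper wall on the right. I now fit the bed frame.

```bash
python3 - <<'E'
from h import *
f=np.load('w1.npz'); X,C,uv=cloud('wrist',f['p'],f['d'],(f['pos'],f['q']))
m=(uv[:,0]>365)&(uv[:,0]<435)&(uv[:,1]>100)&(uv[:,1]<195)
P=X[m]; c=P.mean(0); 
for _ in range(4):
    U,S,V=np.linalg.svd(P-c); n=V[2]*np.sign(V[2,2]); r=(X[m]-c)@n; P=X[m][abs(r)<2]; c=P.mean(0)
print('normal',n,'slope',np.degrees(np.arccos(n[2])),'down az',np.degrees(np.arctan2(-n[1],-n[0])),'rms',np.std((P-c)@n),len(P))
yaw=np.arctan2(-n[1],-n[0])
def frame(yaw,o):
    a=np.radians(25); zx=np.array([-np.sin(a)*np.cos(yaw),-np.sin(a)*np.sin(yaw),np.cos(a)]); yy=np.array([-np.sin(yaw),np.cos(yaw),0]); return np.c_[np.cross(yy,zx),yy,zx],o
# project into the bed frame w/ current yaw
R,_=frame(yaw,0); B=(X-c)@R
def tops(lo,hi,y0,y1,x0,x1):
    k=(B[:,2]>lo)&(B[:,2]<hi)&(B[:,1]>y0)&(B[:,1]<y1)&(B[:,0]>x0)&(B[:,0]<x1); return B[k]
L=tops(20,24.5,-60,100,-90,-40); H=tops(12,16.5,-60,100,40,90)
for nm,W in(('low',L),('up',H)):
    q=np.polyfit(W[:,1],W[:,0],1); print(nm,len(W),'slope deg',np.degrees(np.arctan(q[0])),np.percentile(W[:,0],[1,10,50,90,99]).round(1),'z',np.median(W[:,2]).round(2))
T=tops(38,46,-80,200,-80,80); print('42 level y hist',np.histogram(T[:,1],bins=np.arange(-80,200,10)))
tin=T[T[:,1]>50]; 
x,cst,A=fit(tin[:,:2],tin[:,:2].mean(0),[0,.1,-.1]); print('tin0',x[:2],np.degrees(x[2]),cst,A,tin[:,2].mean())
bk=T[T[:,1]<0]; rc=cv2.minAreaRect(bk[:,:2].astype(np.float32)); print('bookend',rc,bk.min(0),bk.max(0))
for nm,(a,b) in (('tin0',(50,160)),('bk',(-80,0))):
    k=tops(74,84,a,b,-40,40); print('knob',nm,len(k),(k.min(0)+k.max(0))/2,k.max(0)-k.min(0))
print('yaw',np.degrees(yaw),'c',c)
E
```

```text
normal [-0.41844002 -0.05923518  0.90631073] slope 24.99960049597702 down az 8.057363751314293 rms 0.7934292200457762 6337
low 616 slope deg 0.52005838510506 [-61.8 -61.1 -58.7 -56.6 -47.9] z 22.02
up 805 slope deg 0.04115020033810655 [59.3 59.8 61.9 64.  64.4] z 13.96
42 level y hist (array([561, 478,   0,   0,   0,   0,   0,   0,   0,   0,   0,   0,   0,
         0,   0,   0,  18, 386, 903, 930, 933, 760,   2,   0,   0,   0,
         0]), array([-80, -70, -60, -50, -40, -30, -20, -10,   0,  10,  20,  30,  40,
        50,  60,  70,  80,  90, 100, 110, 120, 130, 140, 150, 160, 170,
       180, 190]))
tin0 [ -1.1287325  118.14537617] -0.38755002644264736 405.3755200134765 4683.0971997009765 41.96432589137885
bookend ((1.6688804626464844, -71.74431610107422), (105.39073944091797, 16.462860107421875), 0.08029482513666153) [-51.03529018 -79.94988815  38.09047174] [ 54.36707445 -63.47656984  45.71980099]
knob tin0 577 [ -0.90484924 117.93158627  77.29937323] [19.26609808 24.35713687  6.43108275]
knob bk 260 [  1.60946917 -71.83561227  77.09799022] [17.87167273 16.15444486  5.69839669]
yaw 8.057363751314293 c [607.58882881 163.94993954  46.63405153]
```

```bash
cat >> h.py <<'E'
def bedR(yaw=np.radians(8.1)):
    a=np.radians(25); z=np.array([-np.sin(a)*np.cos(yaw),-np.sin(a)*np.sin(yaw),np.cos(a)]); y=np.array([-np.sin(yaw),np.cos(yaw),0]); return np.c_[np.cross(y,z),y,z]
BR=bedR(); BO=np.array([607.589,163.950,46.634])+BR@np.array([1.5,22.5,0])
TB=BR@np.array([[0,1,0],[1,0,0],[0,0,-1.]]).T   # tool x=bed y, tool y=bed x, tool z=-bed z
def bed(x,y,z): return BO+BR@np.array([x,y,z])
def rep():
    s=state(); R=q2R(s['eef_rot']); 
    print('t',round(s['clock'],2),'p',s['position'].round(1),'bed',((s['position']-BO)@BR).round(1),'tilt err',np.degrees(Ro.from_matrix(TB.T@R).as_rotvec()).round(1),'F',s['contact_force'].round(1),'open',round(s['opening'],1),'grip',round(s['finger_force'],1),'q',s['q'].round(2))
E
python3 - <<'E'
from h import *
print(BO,np.linalg.det(TB),TB)
P=plan([451.5,-40.8,90],yawR(84.9),0)
E
```

```text
[605.76462151 186.41708212  47.26792739] 0.9999999999999998 [[-0.14090123  0.89726615  0.41840208]
 [ 0.99002366  0.12769988  0.05954743]
 [ 0.          0.42261826 -0.90630779]]
6 [[-0.043,-0.033,0.086,0.0,0.0,0.027,0],[-0.044,-0.032,0.086,0.0,0.0,0.027,0],[-0.045,-0.03,0.086,0.0,0.0,0.027,0],[-0.046,-0.028,0.086,0.0,0.0,0.027,0],[-0.047,-0.026,0.086,0.0,0.0,0.027,0],[-0.049,-0.024,0.086,0.0,0.0,0.027,0]]
```

```bash
python3 -m inch '[[-0.043,-0.033,0.086,0,0,0.027,0],[-0.044,-0.032,0.086,0,0,0.027,0],[-0.045,-0.03,0.086,0,0,0.027,0],[-0.046,-0.028,0.086,0,0,0.027,0],[-0.047,-0.026,0.086,0,0,0.027,0],[-0.049,-0.024,0.086,0,0,0.027,0],[0,0,0,0,0,0,0.2],[0,0,0,0,0,0,0.2]]' 
python3 - <<'E'
from h import *
rep(); P=plan([451.5,-40.8,47],yawR(84.9),0.2)
E
```

```text
clock: 3.7
position: [453.3, -39.8, 89.8]
eef_rot: [0.001, 0.737, 0.676, 0.0]
contact_force: [0.2, -0.8, 0.0]
opening: 75.1
finger_force: 0.0
t 3.7 p [453.3 -39.8  89.8] bed [-147.7 -202.5  115.8] tilt err [24.8 -2.9 12.8] F [ 0.2 -0.8  0. ] open 75.1 grip 0.0 q [-0.33  0.54  1.97  0.    0.63 -0.25]
1 [[-0.002,-0.004,0.086,0.001,0.0,0.002,0.2]]
```

Then grip with 40 N, lift, and plan the move to above slot 1.

```bash
python3 -m inch '[[-0.002,-0.004,0.043,0,0,0.002,0.2],[0,0,0.043,0,0,0,0.2],[0,0,0,0,0,0,0.2],[0,0,0,0,0,0,1],[0,0,0,0,0,0,1],[0,0,0,0,0,0,1],[0,0,0,0,0,0,1],[0,0,0,0,0,0,1]]' 40
python3 - <<'E'
from h import *
rep(); s=state(); R=q2R(s['eef_rot']); p=s['position']+[0,0,120]
P=plan(bed(0,52,110),TB,1,start=(p,R)); 
E
```

```text
clock: 4.7
position: [450.3, -39.9, 46.1]
eef_rot: [0.0, 0.738, 0.675, 0.0]
contact_force: [-0.2, -0.5, -0.1]
opening: 27.3
finger_force: 0.0
t 4.7 p [450.3 -39.9  46.1] bed [-168.9 -202.1   77.5] tilt err [24.9 -2.9 12.9] F [-0.2 -0.5 -0.1] open 27.3 grip 0.0 q [-0.34  0.63  2.    0.    0.51 -0.25]
6 [[0.093,0.026,0.006,-0.048,0.006,-0.025,1],[0.092,0.029,0.009,-0.048,0.006,-0.025,1],[0.091,0.032,0.012,-0.048,0.006,-0.025,1],[0.089,0.034,0.015,-0.048,0.006,-0.025,1],[0.088,0.036,0.019,-0.048,0.006,-0.025,1],[0.086,0.038,0.022,-0.048,0.006,-0.025,1]]
```

```bash
python3 -m inch '[[0,0,0,0,0,0,1],[0,0,0,0,0,0,1],[0,0,0,0,0,0,1],[0,0,-0.03,0,0,0,1],[0,0,-0.07,0,0,0,1],[0,0,-0.08,0,0,0,1],[0,0,-0.06,0,0,0,1],[0,0,0,0,0,0,1]]'
python3 - <<'E'
from h import *
rep(); 
P=plan(bed(0,52,110),TB,1); 
E
```

```text
clock: 5.7
position: [451.3, -40.2, 167.5]
eef_rot: [0.002, 0.738, 0.675, 0.001]
contact_force: [0.8, 0.5, -2.9]
opening: 18.0
finger_force: 40.0
t 5.7 p [451.3 -40.2 167.5] bed [-116.7 -202.6  187.1] tilt err [24.6 -3.  12.9] F [ 0.8  0.5 -2.9] open 18.0 grip 40.0 q [-0.34  0.39  1.91  0.    0.84 -0.25]
6 [[0.093,0.026,0.007,-0.048,0.006,-0.025,1],[0.092,0.028,0.01,-0.048,0.006,-0.025,1],[0.091,0.031,0.013,-0.048,0.006,-0.025,1],[0.089,0.033,0.016,-0.048,0.006,-0.025,1],[0.088,0.036,0.019,-0.048,0.006,-0.025,1],[0.086,0.037,0.022,-0.048,0.006,-0.025,1]]
```

```bash
python3 -m inch '[[0.093,0.026,0.007,-0.048,0.006,-0.025,1],[0.092,0.028,0.01,-0.048,0.006,-0.025,1],[0.091,0.031,0.013,-0.048,0.006,-0.025,1],[0.089,0.033,0.016,-0.048,0.006,-0.025,1],[0.088,0.036,0.019,-0.048,0.006,-0.025,1],[0.086,0.037,0.022,-0.048,0.006,-0.025,1],[0,0,0,0,0,0,1],[0,0,0,0,0,0,1]]'
python3 - <<'E'
from h import *
rep(); 
P=plan(bed(0,52,56),TB,1); 
E
```

```text
clock: 6.7
position: [549.2, 230.7, 142.9]
eef_rot: [0.138, 0.641, 0.738, 0.162]
contact_force: [0.1, -0.5, -2.2]
opening: 17.7
finger_force: 40.0
t 6.7 p [549.2 230.7 142.9] bed [ -4.7  51.8 107.8] tilt err [0.4 0.2 0.1] F [ 0.1 -0.5 -2.2] open 17.7 grip 40.0 q [ 0.23  0.5   1.91 -0.11  0.3   0.18]
1 [[0.0,0.01,0.103,-0.005,-0.002,-0.001,1]]
```

```bash
python3 -m inch '[[0,0.01,0.03,-0.005,-0.002,-0.001,1],[0,0,0.05,0,0,0,1],[0,0,0.023,0,0,0,1],[0,0,0,0,0,0,1],[0,0,0,0,0,0,1]]'
python3 - <<'E'
from h import *
rep(); 
P=plan(bed(0,52,49),TB,1); 
E
```

```text
clock: 7.32
position: [575.5, 233.4, 100.0]
eef_rot: [0.142, 0.64, 0.737, 0.164]
contact_force: [-5.5, -2.6, 3.6]
opening: 17.9
finger_force: 39.1
t 7.33 p [575.5 233.4 100. ] bed [ 1.1 50.8 57.7] tilt err [-0.1 -0.   0.1] F [-5.5 -2.6  3.6] open 17.9 grip 39.1 q [ 0.22  0.61  1.88 -0.16  0.22  0.23]
1 [[0.002,-0.002,0.017,0.001,0.0,-0.001,1]]
```

Contact came early, at about 12 mm above the floor and pushing down-slope, so the tin is touching the upper wall. I back off and look.

```bash
python3 -m inch '[[0,0,-0.014,0,0,0,1],[0,0,0,0,0,0,1],[0,0,0,0,0,0,1]]'
python3 - <<'E'
from h import *
rep()
for n in ['scene','side']:
    p,d=snapshot(n); np.savez(n+'1.npz',p=p,d=d); X,C,uv=cloud(n,p,d); B=(X-BO)@BR
    k=(abs(B[:,0])<90)&(B[:,1]>-130)&(B[:,1]<135)&(B[:,2]>-20)&(B[:,2]<75)
    Q=B[k]
    def lv(lo,hi,y0,y1,x0=-90,x1=90): return Q[(Q[:,2]>lo)&(Q[:,2]<hi)&(Q[:,1]>y0)&(Q[:,1]<y1)&(Q[:,0]>x0)&(Q[:,0]<x1)]
    L=lv(20,24.5,-70,40,-80,-45);H=lv(12,16.5,-60,40,45,80);F=lv(-6,6,-60,0,-40,40)
    print(n,'low',len(L),np.percentile(L[:,0],[5,50,95]) if len(L) else'','up',len(H),np.percentile(H[:,0],[5,50,95]) if len(H) else '','floor',F[:,2].mean())
    b=lv(36,48,-110,-75); print(' bookend',(b.min(0)+b.max(0))/2,b.max(0)-b.min(0))
    t=lv(56-0,70,10,90); print(' held tin hist z',np.histogram(lv(30,75,20,80)[:,2],bins=range(30,76,3)))
    t=lv(57,66,10,95); 
    if len(t)>30: x,c,A=fit(t[:,:2],(0,52),[np.pi]); print(' tin',x,c,A,t.min(0),t.max(0))
    w=lv(33,40,108,130);print(' wall',len(w),w.min(0),w.max(0)) if len(w) else 0
    t=lv(40,46,70,118); x,c,A=fit(t[:,:2],(0,95),[0.]); print(' tin0',x,c,A)
p,d=np.load('scene1.npz')['p'],0; cv2.imwrite('pics/s1.png',cv2.resize(p[140:290,300:460,::-1],None,fx=4,fy=4))
E
```

```text
clock: 7.7
position: [574.6, 234.4, 106.9]
eef_rot: [0.143, 0.64, 0.737, 0.166]
contact_force: [-0.3, 0.5, -2.9]
opening: 17.7
finger_force: 39.7
t 7.7 p [574.6 234.4 106.9] bed [ 3.4 51.9 64.2] tilt err [-0.3  0.   0. ] F [-0.3  0.5 -2.9] open 17.7 grip 39.7 q [ 0.22  0.59  1.88 -0.15  0.23  0.23]
scene low 53 [-64.95230612 -61.39858802 -58.03679921] up 71 [55.54274666 59.9440284  63.08889455] floor 1.3691347192114307
 bookend [ -0.71231989 -97.70383461  41.78332394] [107.8946297   19.4557038   11.14106716]
 held tin hist z (array([ 49,  40,  51,  42,  47,  50,  41,  46,  59, 121, 239,  56,  15,
        19,  18]), array([30, 33, 36, 39, 42, 45, 48, 51, 54, 57, 60, 63, 66, 69, 72, 75]))
 tin [ 4.90398661 47.90765783  3.13206694] 1720.023473163199 5981.914098163199 [-53.36973126  25.8779885   57.02104613] [61.93845024 93.30461895 65.96389394]
 wall 17 [ 46.75832717 108.49679626  33.4397047 ] [ 61.65167791 118.98800926  39.51716892]
 tin0 [11.82990495 92.62650877 -0.26089853] 1561.0204718903533 3402.5673468903533
side low 23 [-62.90329583 -60.92216813 -57.58872073] up 40 [58.58841202 61.13650545 63.39211444] floor 1.1425223896898407
 bookend [ 33.26334372 -89.51239734  40.19258461] [13.73232328  4.95887679  6.48828701]
 held tin hist z (array([  9,  20,  30,  49,  93,  39,  38,  37,  35, 123, 281,  52,  18,
        15,  18]), array([30, 33, 36, 39, 42, 45, 48, 51, 54, 57, 60, 63, 66, 69, 72, 75]))
 tin [ 5.85773779 48.10733025  3.14028001] 1613.2911887559385 5885.1544700059385 [-49.82119587  26.70592116  57.16220233] [60.9234359  93.33560667 65.98465355]
 wall 225 [-62.78612393 109.17401556  33.0409898 ] [ 63.34148267 121.23569108  39.77240753]
 tin0 [ 0.93235413 90.32383223 -0.17089918] 826.592909919229 4949.117323981729
```

View pics/s1.png

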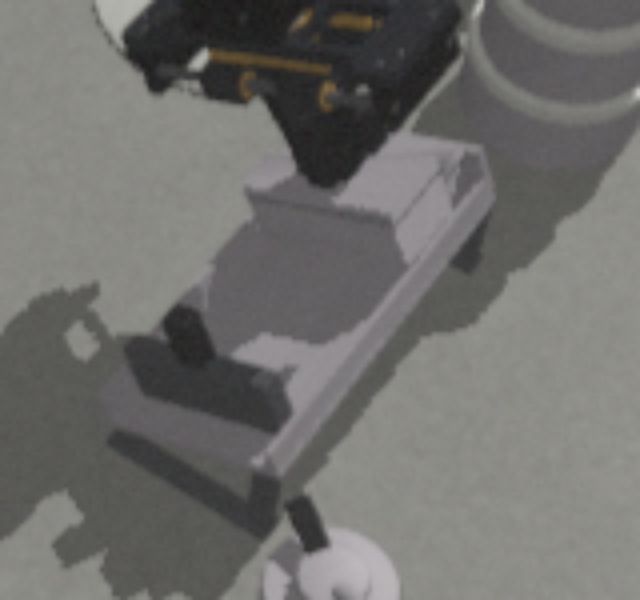

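```bash
python3 -m inch '[[0,-0.012,0,0,0,0,1],[0,0,0,0,0,0,1],[0,0,0,0,0,0,1],[0,0,0,0,0,0,1],[0,0,0.015,0,0,0,1],[0,0,0,0,0,0,1],[0,0,0,0,0,0,1]]'
python3 - <<'E'
from h import *
rep()
E
```

```text
clock: 8.68
position: [572.0, 234.2, 97.3]
eef_rot: [0.143, 0.639, 0.737, 0.166]
contact_force: [0.6, -0.6, -2.1]
opening: 17.7
finger_force: 39.7
t 8.68 p [572.  234.2  97.3] bed [-3.  52.1 56.6] tilt err [-0.3  0.   0. ] F [ 0.6 -0.6 -2.1] open 17.7 grip 39.7 q [ 0.23  0.61  1.89 -0.18  0.2   0.25]
```

No contact now. Lowering to just above the floor.

```bash
python3 -m inch '[[0,0,0.012,0,0,0,1],[0,0,0.005,0,0,0,1],[0,0,0,0,0,0,1],[0,0,0,0,0,0,1],[0,0,0,0,0,0,1]]'
python3 -c "from h import *; rep()"
```

```text
clock: 9.3
position: [575.7, 234.8, 90.0]
eef_rot: [0.143, 0.639, 0.737, 0.166]
contact_force: [-0.5, 0.2, -1.8]
opening: 17.8
finger_force: 39.7
t 9.3 p [575.7 234.8  90. ] bed [-2.8 52.1 48.4] tilt err [-0.3  0.1  0. ] F [-0.5  0.2 -1.8] open 17.8 grip 39.7 q [ 0.23  0.63  1.89 -0.19  0.19  0.26]
```

```bash
python3 -m inch '[[0,0,0.005,0,0,0,1],[0,0,0,0,0,0,1],[0,0,0,0,0,0,1]]'
python3 -c "from h import *; rep()"
```

```text
clock: 9.68
position: [577.3, 235.1, 88.5]
eef_rot: [0.144, 0.639, 0.737, 0.167]
contact_force: [-0.8, -0.5, 4.5]
opening: 17.9
finger_force: 40.0
t 9.68 p [577.3 235.1  88.5] bed [-1.9 52.2 46.4] tilt err [-0.4  0.1  0. ] F [-0.8 -0.5  4.5] open 17.9 grip 40.0 q [ 0.23  0.63  1.88 -0.19  0.19  0.26]
```

```bash
python3 -m inch '[[0,0,0,0,0,0,0.5],[0,0,0,0,0,0,0.5],[0,0,0,0,0,0,0.5],[0,0,0,0,0,0,0.5],[0,0,-0.04,0,0,0,0.5],[0,0,-0.09,0,0,0,0.5],[0,0,-0.09,0,0,0,0.4],[0,0,0,0,0,0,0.4]]'
python3 - <<'E'
from h import *
rep()
a=plan([500,-60,210],yawR(20),.2)
b=plan([471.7,-291.3,110],yawR(-110),.2,start=a)
E
```

```text
clock: 10.68
position: [530.5, 228.7, 190.2]
eef_rot: [0.145, 0.639, 0.737, 0.168]
contact_force: [-0.8, -0.2, 0.2]
opening: 51.1
finger_force: 0.0
t 10.68 p [530.5 228.7 190.2] bed [ -1.7  52.4 158.5] tilt err [-0.6  0.1 -0. ] F [-0.8 -0.2  0.2] open 51.1 grip 0.0 q [ 0.23  0.4   1.92 -0.1   0.38  0.18]
9 [[-0.063,-0.012,-0.011,0.028,-0.023,0.099,0.2],[-0.064,-0.003,-0.008,0.028,-0.023,0.099,0.2],[-0.064,0.006,-0.006,0.028,-0.023,0.099,0.2],[-0.063,0.015,-0.005,0.028,-0.023,0.099,0.2],[-0.06,0.024,-0.003,0.028,-0.023,0.099,0.2],[-0.056,0.033,-0.003,0.028,-0.023,0.099,0.2],[-0.05,0.04,-0.002,0.028,-0.023,0.099,0.2],[-0.044,0.047,-0.002,0.028,-0.023,0.099,0.2],[-0.036,0.053,-0.003,0.028,-0.023,0.099,0.2]]
14 [[-0.015,0.03,0.014,0.0,0.0,0.108,0.2],[-0.01,0.032,0.014,0.0,0.0,0.108,0.2],[-0.005,0.033,0.014,0.0,0.0,0.108,0.2],[0.001,0.033,0.014,0.0,0.0,0.108,0.2],[0.006,0.033,0.014,0.0,0.0,0.108,0.2],[0.011,0.031,0.014,0.0,0.0,0.108,0.2],[0.016,0.029,0.014,0.0,0.0,0.108,0.2],[0.021,0.026,0.014,0.0,0.0,0.108,0.2],[0.024,0.023,0.014,0.0,0.0,0.108,0.2],[0.028,0.018,0.014,0.0,0.0,0.108,0.2],[0.03,0.014,0.014,0.0,0.0,0.108,0.2],[0.032,0.009,0.014,0.0,0.0,0.108,0.2],[0.033,0.003,0.014,0.0,0.0,0.108,0.2],[0.033,-0.002,0.014,0.0,0.0,0.108,0.2]]
```

```bash
python3 -m inch '[[-0.063,-0.012,-0.011,0.028,-0.023,0.099,0.2],[-0.064,-0.003,-0.008,0.028,-0.023,0.099,0.2],[-0.064,0.006,-0.006,0.028,-0.023,0.099,0.2],[-0.063,0.015,-0.005,0.028,-0.023,0.099,0.2],[-0.06,0.024,-0.003,0.028,-0.023,0.099,0.2],[-0.056,0.033,-0.003,0.028,-0.023,0.099,0.2],[-0.05,0.04,-0.002,0.028,-0.023,0.099,0.2],[-0.044,0.047,-0.002,0.028,-0.023,0.099,0.2],[-0.036,0.053,-0.003,0.028,-0.023,0.099,0.2]]'
python3 -m inch '[[-0.015,0.03,0.014,0,0,0.108,0.2],[-0.01,0.032,0.014,0,0,0.108,0.2],[-0.005,0.033,0.014,0,0,0.108,0.2],[0.001,0.033,0.014,0,0,0.108,0.2],[0.006,0.033,0.014,0,0,0.108,0.2],[0.011,0.031,0.014,0,0,0.108,0.2],[0.016,0.029,0.014,0,0,0.108,0.2],[0.021,0.026,0.014,0,0,0.108,0.2],[0.024,0.023,0.014,0,0,0.108,0.2],[0.028,0.018,0.014,0,0,0.108,0.2]]'
python3 - <<'E'
from h import *
rep()
plan([471.7,-291.3,100],yawR(-110),.2)
for n in ['scene','side']:
    p,d=snapshot(n); np.savez(n+'2.npz',p=p,d=d); X,C,uv=cloud(n,p,d); B=(X-BO)@BR
    t=B[(abs(B[:,0])<75)&(B[:,1]>15)&(B[:,1]<125)&(B[:,2]>38)&(B[:,2]<48)&(C.max(1)>70)]
    a=t[t[:,1]<72]; b=B[(abs(B[:,0])<25)&(B[:,1]>15)&(B[:,1]<125)&(B[:,2]>73)&(B[:,2]<84)]
    print(n,np.median(t[:,2]),'B ext',np.percentile(t[:,0],[1,99]),np.percentile(t[:,1],[1,99]))
    for lo,hi in((30,75),(75,115)):
        k=b[(b[:,1]>lo)&(b[:,1]<hi)]; print('  knob',len(k),((k.min(0)+k.max(0))/2).round(1),(k.max(0)-k.min(0)).round(1))
E
```

```text
clock: 11.8
position: [499.8, -61.3, 206.5]
eef_rot: [0.0, 0.985, 0.172, -0.007]
contact_force: [0.1, 0.6, -0.2]
opening: 69.5
finger_force: 0.0
clock: 13.05
position: [479.6, -226.5, 136.8]
eef_rot: [0.005, 0.803, -0.595, -0.004]
contact_force: [0.3, 0.2, -0.0]
opening: 69.7
finger_force: 0.0
t 13.05 p [ 479.6 -226.5  136.8] bed [-128.1 -391.   158.5] tilt err [  2.8 -38.1 167.1] F [ 0.3  0.2 -0. ] open 69.7 grip 0.0 q [-0.65  0.53  1.74 -0.01  0.88  2.21]
4 [[0.03,0.013,0.019,0.002,-0.001,0.107,0.2],[0.032,0.008,0.018,0.002,-0.001,0.107,0.2],[0.033,0.003,0.018,0.002,-0.001,0.107,0.2],[0.033,-0.002,0.018,0.002,-0.001,0.107,0.2]]
scene 42.96892114085231 B ext [-58.10325767  53.84870538] [ 27.94119951 112.81734998]
  knob 63 [-0.4 48.  78.6] [21.3 31.2 10.4]
  knob 61 [-2.9 91.6 77.7] [19.8 25.9  8.5]
side 42.853340391900566 B ext [-56.25859063  54.51355756] [ 29.54621135 116.61004518]
  knob 68 [ 0.1 49.7 78. ] [18.4 24.6  9.1]
  knob 74 [-2.1 94.1 77.8] [18.3 24.8  8.3]
```

```bash
python3 -m inch '[[0.03,0.013,0.019,0,0,0.107,0.2],[0.032,0.008,0.018,0,0,0.107,0.2],[0.033,0.003,0.018,0,0,0.107,0.2],[0.033,-0.002,0.018,0,0,0.107,0.2],[0,0,0,0,0,0,0.2],[0,0,0,0,0,0,0.2]]'
python3 - <<'E'
from h import *
rep()
plan([471.7,-291.3,46.5],yawR(-110),.2,n=2)
E
```

```text
clock: 13.9
position: [472.2, -290.6, 102.1]
eef_rot: [-0.005, -0.578, 0.816, 0.002]
contact_force: [-0.4, -0.3, 0.1]
opening: 69.3
finger_force: 0.0
t 13.9 p [ 472.2 -290.6  102.1] bed [-157.6 -453.4  133.9] tilt err [   8.4   34.  -149.3] F [-0.4 -0.3  0.1] open 69.3 grip 0.0 q [-0.75  0.61  1.71 -0.01  0.83  2.74]
2 [[0.001,0.0,0.056,0.003,-0.002,0.004,0.2],[0.001,0.0,0.056,0.003,-0.002,0.004,0.2]]
```

```bash
python3 -m inch '[[0.001,0,0.056,0.003,-0.002,0,0.2],[0.001,0,0.056,0.003,-0.002,0,0.2],[0,0,0,0,0,0,0.5],[0,0,0,0,0,0,1],[0,0,0,0,0,0,1],[0,0,0,0,0,0,1],[0,0,0,0,0,0,1],[0,0,0,0,0,0,1],[0,0,0,0,0,0,1],[0,0,0,0,0,0,1],[0,0,0,0,0,0,1]]'
python3 -c "from h import *; rep()"
```

```text
clock: 15.28
position: [471.3, -292.6, 46.4]
eef_rot: [-0.0, -0.577, 0.817, -0.0]
contact_force: [-1.7, -0.0, 5.0]
opening: 17.7
finger_force: 39.6
t 15.28 p [ 471.3 -292.6   46.4] bed [-182.2 -455.3   84. ] tilt err [   8.2   33.1 -149.2] F [-1.7 -0.   5. ] open 17.7 grip 39.6 q [-0.76  0.7   1.74 -0.    0.7   2.73]
```

```bash
python3 -m inch '[[0,0,-0.03,0,0,0,1],[0,0,-0.07,0,0,0,1],[0,0,-0.08,0,0,0,1],[0,0,-0.06,0,0,0,1]]'
python3 - <<'E'
from h import *
rep()
a=plan([490,-110,230],yawR(0),1)
b=plan(bed(-2,7,110),TB,1,start=a)
E
```

```text
clock: 15.78
position: [471.9, -292.6, 168.1]
eef_rot: [0.0, -0.577, 0.817, -0.001]
contact_force: [-0.8, -0.3, -2.6]
opening: 17.8
finger_force: 39.6
t 15.78 p [ 471.9 -292.6  168.1] bed [-130.2 -455.4  194.1] tilt err [   8.3   32.9 -149.2] F [-0.8 -0.3 -2.6] open 17.8 grip 39.6 q [-0.76  0.5   1.67 -0.    0.97  2.73]
12 [[-0.03,0.007,-0.01,0.0,0.0,-0.106,1],[-0.03,0.003,-0.01,0.0,0.0,-0.106,1],[-0.03,-0.002,-0.01,0.0,0.0,-0.106,1],[-0.03,-0.007,-0.01,0.0,0.0,-0.106,1],[-0.028,-0.012,-0.01,0.0,0.0,-0.106,1],[-0.026,-0.016,-0.01,0.0,0.0,-0.106,1],[-0.023,-0.02,-0.01,0.0,0.0,-0.106,1],[-0.02,-0.023,-0.01,0.0,0.0,-0.106,1],[-0.016,-0.026,-0.01,0.0,0.0,-0.106,1],[-0.011,-0.028,-0.01,0.0,0.0,-0.106,1],[-0.007,-0.03,-0.01,0.0,0.0,-0.106,1],[-0.002,-0.031,-0.01,0.0,0.0,-0.106,1]]
11 [[0.012,-0.054,0.015,-0.02,0.023,-0.102,1],[0.02,-0.052,0.014,-0.02,0.023,-0.102,1],[0.027,-0.049,0.014,-0.02,0.023,-0.102,1],[0.034,-0.044,0.013,-0.02,0.023,-0.102,1],[0.04,-0.039,0.013,-0.02,0.023,-0.102,1],[0.045,-0.033,0.014,-0.02,0.023,-0.102,1],[0.049,-0.026,0.014,-0.02,0.023,-0.102,1],[0.052,-0.019,0.015,-0.02,0.023,-0.102,1],[0.054,-0.012,0.017,-0.02,0.023,-0.102,1],[0.054,-0.004,0.018,-0.02,0.023,-0.102,1],[0.054,0.004,0.02,-0.02,0.023,-0.102,1]]
```

```bash
python3 -m inch '[[-0.03,0.007,-0.01,0,0,-0.106,1],[-0.03,0.003,-0.01,0,0,-0.106,1],[-0.03,-0.002,-0.01,0,0,-0.106,1],[-0.03,-0.007,-0.01,0,0,-0.106,1],[-0.028,-0.012,-0.01,0,0,-0.106,1],[-0.026,-0.016,-0.01,0,0,-0.106,1],[-0.023,-0.02,-0.01,0,0,-0.106,1],[-0.02,-0.023,-0.01,0,0,-0.106,1],[-0.016,-0.026,-0.01,0,0,-0.106,1],[-0.011,-0.028,-0.01,0,0,-0.106,1],[-0.007,-0.03,-0.01,0,0,-0.106,1],[-0.002,-0.031,-0.01,0,0,-0.106,1]]'
python3 - <<'E'
from h import *
rep()
b=plan(bed(-2,7,150),TB,1,start=(np.array([490,-110,230.]),yawR(0)))
E
```

```text
clock: 17.27
position: [488.8, -109.4, 226.4]
eef_rot: [0.0, 1.0, 0.001, 0.0]
contact_force: [-0.4, -0.2, -2.3]
opening: 17.6
finger_force: 39.6
t 17.27 p [ 488.8 -109.4  226.4] bed [ -67.  -276.4  228.9] tilt err [ 18.5 -21.4  96.3] F [-0.4 -0.2 -2.3] open 17.6 grip 39.6 q [-0.44  0.36  1.73 -0.    1.05  1.13]
11 [[0.009,-0.053,0.009,-0.02,0.023,-0.102,1],[0.017,-0.052,0.008,-0.02,0.023,-0.102,1],[0.024,-0.049,0.007,-0.02,0.023,-0.102,1],[0.031,-0.045,0.006,-0.02,0.023,-0.102,1],[0.038,-0.04,0.006,-0.02,0.023,-0.102,1],[0.043,-0.034,0.007,-0.02,0.023,-0.102,1],[0.047,-0.027,0.007,-0.02,0.023,-0.102,1],[0.051,-0.02,0.008,-0.02,0.023,-0.102,1],[0.053,-0.012,0.009,-0.02,0.023,-0.102,1],[0.054,-0.004,0.011,-0.02,0.023,-0.102,1],[0.053,0.004,0.013,-0.02,0.023,-0.102,1]]
```

```bash
python3 -m inch '[[0.009,-0.053,0.009,-0.02,0.023,-0.102,1],[0.017,-0.052,0.008,-0.02,0.023,-0.102,1],[0.024,-0.049,0.007,-0.02,0.023,-0.102,1],[0.031,-0.045,0.006,-0.02,0.023,-0.102,1],[0.038,-0.04,0.006,-0.02,0.023,-0.102,1],[0.043,-0.034,0.007,-0.02,0.023,-0.102,1],[0.047,-0.027,0.007,-0.02,0.023,-0.102,1],[0.051,-0.02,0.008,-0.02,0.023,-0.102,1],[0.053,-0.012,0.009,-0.02,0.023,-0.102,1],[0.054,-0.004,0.011,-0.02,0.023,-0.102,1],[0.053,0.004,0.013,-0.02,0.023,-0.102,1],[0,0,0,0,0,0,1]]'
python3 -m inch '[[0,0,0,0,0,0,1],[0,0,0,0,0,0,1],[0,0,0,0,0,0,1]]' >/dev/null
python3 - <<'E'
from h import *
rep()
b=plan(bed(-2,7,65),TB,1)
E
```

```text
clock: 18.77
position: [538.4, 185.4, 177.2]
eef_rot: [0.144, 0.64, 0.737, 0.165]
contact_force: [-0.4, 0.2, -3.1]
opening: 17.8
finger_force: 39.6
t 19.15 p [540.  183.9 178.1] bed [ -4.1   6.8 146.3] tilt err [-0.5 -0.2  0.1] F [-1.  -0.1 -2.9] open 17.7 grip 39.6 q [ 0.13  0.41  1.95  0.    0.33 -0.01]
2 [[0.0,0.001,0.081,0.003,0.001,-0.001,1],[0.0,0.002,0.081,0.003,0.001,-0.001,1]]
```

```bash
python3 -m inch '[[0,0.003,0.04,0.003,0.001,0,1],[0,0,0.07,0.002,0,0,1],[0,0,0.05,0,0,0,1],[0,0,0,0,0,0,1],[0,0,0,0,0,0,1],[0,0,0,0,0,0,1],[0,0,0,0,0,0,1]]'
python3 - <<'E'
from h import *
rep()
b=plan(bed(-2,7,50),TB,1)
E
```

```text
clock: 20.02
position: [574.9, 189.3, 107.1]
eef_rot: [0.143, 0.64, 0.737, 0.164]
contact_force: [-0.5, -1.0, -2.2]
opening: 17.8
finger_force: 39.9
t 20.02 p [574.9 189.3 107.1] bed [-2.1  7.2 67. ] tilt err [-0.1 -0.1  0. ] F [-0.5 -1.  -2.2] open 17.8 grip 39.9 q [ 0.13  0.58  1.92  0.01  0.2  -0.02]
1 [[0.0,0.0,0.034,0.001,0.001,0.0,1]]
```

```bash
python3 -m inch '[[0,0,0.02,0,0,0,1],[0,0,0.014,0,0,0,1],[0,0,0,0,0,0,1],[0,0,0,0,0,0,1],[0,0,0,0,0,0,1]]'
python3 -c "from h import *; rep()"
```

```text
clock: 20.65
position: [581.8, 190.3, 90.6]
eef_rot: [0.142, 0.64, 0.737, 0.163]
contact_force: [0.8, -1.1, -3.2]
opening: 17.1
finger_force: 39.9
t 20.65 p [581.8 190.3  90.6] bed [-2.7  7.3 49.1] tilt err [-0.  -0.1  0. ] F [ 0.8 -1.1 -3.2] open 17.1 grip 39.9 q [ 0.13  0.62  1.91  0.02  0.18 -0.02]
```

Free of contact; the last 2.5 mm, then release and retreat.

```bash
python3 -m inch '[[0,0,0.005,0,0,0,1],[0,0,0,0,0,0,1],[0,0,0,0,0,0,1]]'
python3 -c "from h import *; rep()"
```

```text
clock: 21.02
position: [582.9, 190.5, 88.8]
eef_rot: [0.142, 0.64, 0.737, 0.163]
contact_force: [-3.8, -1.0, 3.2]
opening: 17.6
finger_force: 40.0
t 21.02 p [582.9 190.5  88.8] bed [-2.5  7.2 47. ] tilt err [-0.  -0.1  0. ] F [-3.8 -1.   3.2] open 17.6 grip 40.0 q [ 0.13  0.62  1.91  0.02  0.17 -0.02]
```

```bash
python3 -m inch '[[0,0,0,0,0,0,0.5],[0,0,0,0,0,0,0.5],[0,0,0,0,0,0,0.5],[0,0,0,0,0,0,0.5],[0,0,-0.04,0,0,0,0.5],[0,0,-0.09,0,0,0,0.5],[0,0,-0.1,0,0,0,0.4],[0,0,0,0,0,0,0.4]]'
python3 - <<'E'
from h import *
rep()
b=plan([648,-169.5,110],yawR(63.7),.2)
E
```

```text
clock: 22.02
position: [535.3, 184.1, 196.2]
eef_rot: [0.144, 0.64, 0.737, 0.166]
contact_force: [0.4, -0.1, -0.5]
opening: 50.6
finger_force: 0.0
t 22.02 p [535.3 184.1 196.2] bed [ -0.6   7.6 164.6] tilt err [-0.4 -0.   0. ] F [ 0.4 -0.1 -0.5] open 50.6 grip 0.0 q [ 0.13  0.37  1.95  0.01  0.38 -0.02]
7 [[-0.105,0.005,0.03,0.041,-0.013,0.056,0.2],[-0.103,0.016,0.031,0.041,-0.013,0.056,0.2],[-0.101,0.027,0.032,0.041,-0.013,0.056,0.2],[-0.097,0.037,0.032,0.041,-0.013,0.056,0.2],[-0.093,0.047,0.031,0.041,-0.013,0.056,0.2],[-0.088,0.056,0.03,0.041,-0.013,0.056,0.2],[-0.083,0.065,0.027,0.041,-0.013,0.056,0.2]]
```

```bash
python3 -m inch '[[-0.105,0.005,0.02,0.041,-0.013,0.056,0.2],[-0.103,0.016,0.03,0.041,-0.013,0.056,0.2],[-0.101,0.027,0.032,0.041,-0.013,0.056,0.2],[-0.097,0.037,0.032,0.041,-0.013,0.056,0.2],[-0.093,0.047,0.031,0.041,-0.013,0.056,0.2],[-0.088,0.056,0.03,0.041,-0.013,0.056,0.2],[-0.083,0.065,0.027,0.041,-0.013,0.056,0.2],[0,0,0,0,0,0,0.2],[0,0,0,0,0,0,0.2],[0,0,0,0,0,0,0.2]]'
python3 - <<'E'
from h import *
rep()
plan([648,-169.5,46.5],yawR(63.7),.2,n=2)
for n in ['scene','side']:
    p,d=snapshot(n); np.savez(n+'3.npz',p=p,d=d); X,C,uv=cloud(n,p,d); B=(X-BO)@BR
    b=B[(abs(B[:,0])<25)&(B[:,2]>73)&(B[:,2]<84)]
    for y in (95.5,51,7):
        k=b[abs(b[:,1]-y)<20]; t=B[(abs(B[:,0])<75)&(abs(B[:,1]-y)<15)&(B[:,2]>36)&(B[:,2]<50)&(C.max(1)>70)]
        print(n,'knob',len(k),((k.min(0)+k.max(0))/2).round(1),(k.max(0)-k.min(0)).round(1),'top x',np.percentile(t[:,0],[1,99]).round(1),'z',np.median(t[:,2]).round(1),'slope',np.degrees(np.polyfit(t[:,0],t[:,2],1)[0]).round(2))
E
```

```text
clock: 23.28
position: [643.7, -168.8, 111.1]
eef_rot: [-0.001, 0.849, 0.529, -0.005]
contact_force: [0.9, 0.6, -1.3]
opening: 69.5
finger_force: 0.0
t 23.27 p [ 643.7 -168.8  111.1] bed [  15.7 -357.1   63.1] tilt err [24.7 -7.8 33.7] F [ 0.9  0.6 -1.3] open 69.5 grip 0.0 q [-0.42  0.71  1.41 -0.01  1.03  0.04]
2 [[0.002,0.005,0.065,-0.002,0.003,0.001,0.2],[0.002,0.004,0.065,-0.002,0.003,0.001,0.2]]
scene knob 63 [-3.6 91.5 77.5] [20.3 23.3  9. ] top x [-58.3  52.3] z 43.1 slope -0.75
scene knob 64 [-3.7 47.2 77.8] [19.1 27.8  9. ] top x [-59.3  52.1] z 43.0 slope -0.05
scene knob 70 [-0.9  7.4 77.4] [18.5 26.1  8.5] top x [-56.  54.] z 43.1 slope -0.82
side knob 74 [-2.2 94.6 77.3] [17.7 26.3  7.9] top x [-56.9  52.4] z 43.2 slope -0.02
side knob 68 [-2.5 49.  78. ] [18.4 26.4  9.5] top x [-56.8  52.1] z 42.9 slope 0.27
side knob 61 [-0.1  9.8 77.7] [18.3 24.1  8.1] top x [-54.7  54.5] z 43.1 slope 0.0
```

```bash
python3 -m inch '[[0.002,0.004,0.065,-0.002,0.003,0,0.2],[0.002,0.004,0.065,-0.002,0.003,0,0.2],[0,0,0,0,0,0,0.5],[0,0,0,0,0,0,1],[0,0,0,0,0,0,1],[0,0,0,0,0,0,1],[0,0,0,0,0,0,1],[0,0,0,0,0,0,1],[0,0,0,0,0,0,1],[0,0,0,0,0,0,1],[0,0,0,0,0,0,1]]'
python3 -c "from h import *; rep()"
```

```text
clock: 24.75
position: [648.2, -170.5, 46.6]
eef_rot: [-0.0, 0.849, 0.528, 0.0]
contact_force: [-2.0, 1.0, 5.6]
opening: 17.8
finger_force: 40.0
t 24.75 p [ 648.2 -170.5   46.6] bed [  -7.8 -359.3    2.9] tilt err [24.2 -7.5 33.8] F [-2.   1.   5.6] open 17.8 grip 40.0 q [-0.42  0.8   1.43  0.    0.91  0.03]
```

```bash
python3 -m inch '[[0,0,-0.03,0,0,0,1],[0,0,-0.08,0,0,0,1],[0,0,-0.1,0,0,0,1],[0,0,-0.1,0,0,0,1],[0,0,-0.04,0,0,0,1]]'
python3 - <<'E'
from h import *
rep()
b=plan(bed(-2,-34,150),TB,1)
E
```

```text
clock: 25.38
position: [650.5, -171.6, 225.8]
eef_rot: [0.004, 0.849, 0.528, 0.003]
contact_force: [-0.4, -0.2, -4.9]
opening: 17.5
finger_force: 40.0
t 25.38 p [ 650.5 -171.6  225.8] bed [  69.9 -360.7  164.4] tilt err [23.7 -7.6 33.8] F [-0.4 -0.2 -4.9] open 17.5 grip 40.0 q [-0.42  0.59  1.31  0.    1.24  0.03]
7 [[0.068,-0.067,0.012,-0.039,0.013,-0.056,1],[0.073,-0.061,0.009,-0.039,0.013,-0.056,1],[0.077,-0.056,0.007,-0.039,0.013,-0.056,1],[0.082,-0.049,0.006,-0.039,0.013,-0.056,1],[0.086,-0.043,0.005,-0.039,0.013,-0.056,1],[0.089,-0.035,0.004,-0.039,0.013,-0.056,1],[0.091,-0.028,0.004,-0.039,0.013,-0.056,1]]
```

```bash
python3 -m inch '[[0.068,-0.067,0.012,-0.039,0.013,-0.056,1],[0.073,-0.061,0.009,-0.039,0.013,-0.056,1],[0.077,-0.056,0.007,-0.039,0.013,-0.056,1],[0.082,-0.049,0.006,-0.039,0.013,-0.056,1],[0.086,-0.043,0.005,-0.039,0.013,-0.056,1],[0.089,-0.035,0.004,-0.039,0.013,-0.056,1],[0.091,-0.028,0.004,-0.039,0.013,-0.056,1],[0,0,0,0,0,0,1],[0,0,0,0,0,0,1],[0,0,0,0,0,0,1],[0,0,0,0,0,0,1]]'
python3 - <<'E'
from h import *
rep()
b=plan(bed(-2,-34,66),TB,1)
E
```

```text
clock: 26.75
position: [545.0, 144.2, 180.9]
eef_rot: [0.136, 0.642, 0.737, 0.163]
contact_force: [0.1, 0.6, -3.1]
opening: 17.9
finger_force: 40.0
t 26.75 p [545.  144.2 180.9] bed [ -3.4 -33.3 149.1] tilt err [0.5 0.4 0.3] F [ 0.1  0.6 -3.1] open 17.9 grip 40.0 q [ 0.03  0.4   1.96  0.15  0.36 -0.24]
2 [[-0.001,0.002,0.083,-0.003,-0.003,-0.002,1],[-0.001,0.002,0.083,-0.003,-0.003,-0.002,1]]
```

```bash
python3 -m inch '[[-0.001,0.002,0.04,-0.003,-0.003,-0.002,1],[-0.001,0.002,0.07,-0.003,-0.002,-0.002,1],[0,0,0.055,0,0,0,1],[0,0,0,0,0,0,1],[0,0,0,0,0,0,1],[0,0,0,0,0,0,1],[0,0,0,0,0,0,1]]'
python3 - <<'E'
from h import *
rep()
b=plan(bed(-2,-34,50),TB,1)
E
```

```text
clock: 27.62
position: [580.2, 149.5, 107.6]
eef_rot: [0.142, 0.639, 0.738, 0.164]
contact_force: [-0.4, -0.5, -3.3]
opening: 18.0
finger_force: 40.0
t 27.62 p [580.2 149.5 107.6] bed [ -2.1 -32.9  67.6] tilt err [-0.1  0.  -0.1] F [-0.4 -0.5 -3.3] open 18.0 grip 40.0 q [ 0.04  0.57  1.94  0.22  0.2  -0.3 ]
1 [[-0.002,0.0,0.035,0.001,-0.001,0.001,1]]
```

```bash
python3 -m inch '[[-0.003,0,0.015,0,0,0,1],[-0.002,0,0.02,0,0,0,1],[0,0,0,0,0,0,1],[0,0,0,0,0,0,1],[0,0,0,0,0,0,1]]'
python3 -c "from h import *; rep()"
```

```text
clock: 28.25
position: [587.6, 148.2, 90.6]
eef_rot: [0.141, 0.639, 0.738, 0.164]
contact_force: [-0.0, 0.9, -3.4]
opening: 17.5
finger_force: 40.0
t 28.25 p [587.6 148.2  90.6] bed [ -2.8 -35.3  49.1] tilt err [ 0.   0.1 -0.1] F [-0.   0.9 -3.4] open 17.5 grip 40.0 q [ 0.04  0.61  1.93  0.26  0.17 -0.35]
```

```bash
python3 -m inch '[[0,0,0.005,0,0,0,1],[0,0,0,0,0,0,1],[0,0,0,0,0,0,1]]'
python3 -c "from h import *; rep()"
```

```text
clock: 28.62
position: [588.7, 148.4, 88.9]
eef_rot: [0.142, 0.639, 0.738, 0.164]
contact_force: [-3.3, 0.2, 4.8]
opening: 17.8
finger_force: 40.0
t 28.62 p [588.7 148.4  88.9] bed [ -2.6 -35.2  47.2] tilt err [-0.   0.1 -0.1] F [-3.3  0.2  4.8] open 17.8 grip 40.0 q [ 0.04  0.62  1.93  0.26  0.17 -0.35]
```

```bash
python3 -m inch '[[0,0,0,0,0,0,0.5],[0,0,0,0,0,0,0.5],[0,0,0,0,0,0,0.5],[0,0,0,0,0,0,0.5],[0,0,-0.04,0,0,0,0.5],[0,0,-0.06,0,0,0,0.8],[0,0,0,0,0,0,1],[0,0,0,0,0,0,1],[0,0,0,0,0,0,1],[0,0,0,0,0,0,1]]'
python3 - <<'E'
from h import *
rep()
a=plan(bed(-1,-122,100),TB,1)
a=plan(bed(-1,-122,51),TB,1,start=a)
for n in ['scene','side']:
    p,d=snapshot(n); X,C,uv=cloud(n,p,d); B=(X-BO)@BR
    b=B[(abs(B[:,0])<25)&(B[:,2]>73)&(B[:,2]<84)]
    for y in (95.5,51,10,-36,-94):
        k=b[abs(b[:,1]-y)<18]; t=B[(abs(B[:,0])<75)&(abs(B[:,1]-y)<15)&(B[:,2]>36)&(B[:,2]<50)&(C.max(1)>70)]
        print(n,'knob',len(k),((k.min(0)+k.max(0))/2).round(1) if len(k) else '','top x',np.percentile(t[:,0],[1,99]).round(1),'z',np.median(t[:,2]).round(1),'slope',np.degrees(np.polyfit(t[:,0],t[:,2],1)[0]).round(2))
E
```

```text
clock: 29.88
position: [567.8, 145.2, 132.8]
eef_rot: [0.141, 0.639, 0.738, 0.163]
contact_force: [0.8, -0.2, 0.1]
opening: 3.4
finger_force: 0.0
t 29.88 p [567.8 145.2 132.8] bed [ -3.2 -35.4  95.9] tilt err [ 0.1  0.1 -0.1] F [ 0.8 -0.2  0.1] open 3.4 grip 0.0 q [ 0.04  0.51  1.95  0.19  0.25 -0.28]
2 [[-0.087,0.002,-0.004,-0.001,0.0,0.0,1],[-0.087,0.002,-0.004,-0.001,0.0,0.0,1]]
1 [[0.0,0.0,0.098,0.0,0.0,0.0,1]]
scene knob 40 [ 0.7 91.1 78.3] top x [-34.6  52.8] z 42.9 slope -1.17
scene knob 34 [ 2.6 47.5 77.3] top x [-57.3  51.6] z 43.3 slope -0.51
scene knob 57 [-1.1  8.1 77.6] top x [-55.3  54.5] z 42.8 slope -1.09
scene knob 72 [ -0.5 -37.8  78.3] top x [-56.   54.5] z 43.4 slope -0.21
scene knob 48 [  0.  -97.9  78.3] top x [-52.5  53.1] z 43.0 slope -0.44
side knob 77 [-2.  94.2 77.6] top x [-56.5  52.5] z 43.1 slope -0.29
side knob 66 [-2.9 48.9 77.8] top x [-56.6  52.4] z 42.9 slope 0.33
side knob 62 [-0.2  9.4 77.9] top x [-54.7  54.5] z 43.2 slope 0.02
side knob 56 [ -0.4 -36.3  77.3] top x [-54.2  54.5] z 43.3 slope 0.18
side knob 24 [  3.9 -95.3  77.3] top x [-51.5  53.1] z 42.1 slope 0.14
```

```bash
python3 -m inch '[[-0.04,0.002,-0.008,0,0,0,1],[-0.08,0.002,0,0,0,0,1],[-0.056,0.001,0,0,0,0,1],[0,0,0,0,0,0,1],[0,0,0,0,0,0,1],[0,0,0,0,0,0,1],[0,0,0.04,0,0,0,1],[0,0,0.055,0,0,0,1],[0,0,0,0,0,0,1],[0,0,0,0,0,0,1],[0,0,0,0,0,0,1]]'
python3 - <<'E'
from h import *
rep()
a=plan(bed(-1,-72,51),TB,1,n=12)
E
```

```text
clock: 31.35
position: [600.8, 61.4, 96.2]
eef_rot: [0.142, 0.639, 0.738, 0.164]
contact_force: [0.2, 0.1, -0.6]
opening: 0.8
finger_force: 0.0
t 31.35 p [600.8  61.4  96.2] bed [   0.2 -123.1   53.9] tilt err [-0.   0.1 -0.1] F [ 0.2  0.1 -0.6] open 0.8 grip 0.0 q [-0.15  0.6   1.93  0.58  0.22 -0.83]
12 [[0.009,0.0,0.0,0.0,0.0,0.0,1],[0.009,0.0,0.0,0.0,0.0,0.0,1],[0.009,0.0,0.0,0.0,0.0,0.0,1],[0.009,0.0,0.0,0.0,0.0,0.0,1],[0.009,0.0,0.0,0.0,0.0,0.0,1],[0.009,0.0,0.0,0.0,0.0,0.0,1],[0.009,0.0,0.0,0.0,0.0,0.0,1],[0.009,0.0,0.0,0.0,0.0,0.0,1],[0.009,0.0,0.0,0.0,0.0,0.0,1],[0.009,0.0,0.0,0.0,0.0,0.0,1],[0.009,0.0,0.0,0.0,0.0,0.0,1],[0.009,0.0,0.0,0.0,0.0,0.0,1]]
```

```bash
python3 -m inch '[[0.008,0,0,0,0,0,1],[0.008,0,0,0,0,0,1],[0.008,0,0,0,0,0,1],[0.008,0,0,0,0,0,1],[0.008,0,0,0,0,0,1],[0.008,0,0,0,0,0,1],[0.008,0,0,0,0,0,1],[0.008,0,0,0,0,0,1],[0.008,0,0,0,0,0,1],[0.008,0,0,0,0,0,1],[0.008,0,0,0,0,0,1],[0,0,0,0,0,0,1]]'
python3 -c "from h import *; rep()"
```

```text
clock: 32.85
position: [594.5, 105.1, 95.2]
eef_rot: [0.141, 0.639, 0.738, 0.164]
contact_force: [1.4, -2.6, 0.6]
opening: 0.3
finger_force: 0.9
t 32.85 p [594.5 105.1  95.2] bed [ -0.2 -79.   53. ] tilt err [ 0.   0.1 -0.1] F [ 1.4 -2.6  0.6] open 0.3 grip 0.9 q [-0.05  0.6   1.93  0.44  0.2  -0.61]
```

```bash
python3 -m inch '[[0.006,0,0,0,0,0,1],[0.006,0,0,0,0,0,1],[0.006,0,0,0,0,0,1],[0.005,0,0,0,0,0,1],[0,0,0,0,0,0,1],[0,0,0,0,0,0,1]]'
python3 -c "from h import *; rep()"
```

```text
clock: 33.6
position: [593.3, 113.8, 95.3]
eef_rot: [0.143, 0.64, 0.737, 0.163]
contact_force: [0.3, -12.5, 1.0]
opening: 0.5
finger_force: 6.5
t 33.6 p [593.3 113.8  95.3] bed [ -0.2 -70.1  53.1] tilt err [-0.  -0.1 -0. ] F [  0.3 -12.5   1. ] open 0.5 grip 6.5 q [-0.03  0.6   1.93  0.39  0.19 -0.54]
```

```bash
python3 -m inch '[[0.005,0,0,0,0,0,1],[0.004,0,0,0,0,0,1],[0,0,0,0,0,0,1],[0,0,0,0,0,0,1]]'
python3 - <<'E'
from h import *
rep()
for n in ['scene','side']:
    p,d=snapshot(n); X,C,uv=cloud(n,p,d); B=(X-BO)@BR
    b=B[(abs(B[:,0])<25)&(B[:,2]>73)&(B[:,2]<84)&(B[:,1]<115)&(B[:,1]>-90)]
    for y in (95.5,56,17,-22,-49):
        k=b[abs(b[:,1]-y)<14]; print(n,'knob',len(k),((k.min(0)+k.max(0))/2).round(1) if len(k) else '',(k.max(0)-k.min(0)).round(1) if len(k) else '')
    if n=='side': cv2.imwrite('pics/s5.png',cv2.resize(p[230:360,220:350,::-1],None,fx=4.5,fy=4.5))
E
```

```text
clock: 34.1
position: [593.3, 114.1, 95.4]
eef_rot: [0.145, 0.641, 0.736, 0.162]
contact_force: [-3.1, -32.8, 1.7]
opening: 0.4
finger_force: 16.2
t 34.1 p [593.3 114.1  95.4] bed [ -0.1 -69.8  53.1] tilt err [-0.2 -0.4  0.1] F [ -3.1 -32.8   1.7] open 0.4 grip 16.2 q [-0.03  0.6   1.94  0.37  0.18 -0.51]
scene knob 59 [-3.1 94.6 78.1] [20.6 24.8 10. ]
scene knob 26 [-3.1 60.3 77.9] [19.2 10.3  8. ]
scene knob 0  
scene knob 2 [ -8.8 -34.8  75.8] [2.  0.  2.6]
scene knob 10 [  2.6 -49.5  77.9] [18.3 26.6  9. ]
side knob 78 [-2.2 94.3 77.6] [18.7 25.4  8.7]
side knob 65 [-2.5 55.1 77.7] [18.  23.7  7.8]
side knob 63 [-0.1 16.9 77.8] [17.8 25.   9.4]
side knob 61 [ -1.4 -22.5  77.3] [17.7 26.3  7.6]
side knob 59 [  1.6 -48.8  78.5] [20.4 26.3 10.6]
```

View pics/s5.png

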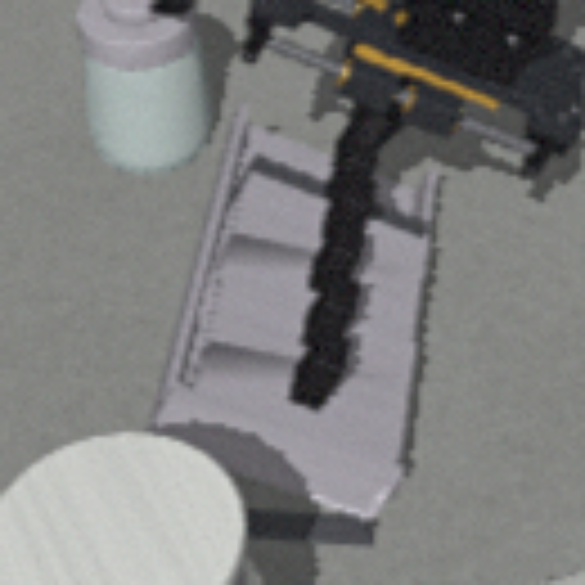

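The crop shows the four tins packed closely against the bookend. Knob pitches are 39.2, 38.2 and 39.4 mm, and the push stalled at 33 N, so the row is tight. I now withdraw.

```bash
python3 -m inch '[[-0.015,0,0,0,0,0,1],[-0.02,0,0,0,0,0,1],[-0.01,0,0,0,0,0,1],[0,0,-0.06,0,0,0,1],[0,0,-0.1,0,0,0,1],[0,0,-0.1,0,0,0,1],[0,0,0,0,0,0,1],[0,0,0,0,0,0,1]]'
python3 - <<'E'
from h import *
rep()
for n in ['scene','side']:
    p,d=snapshot(n); X,C,uv=cloud(n,p,d); B=(X-BO)@BR
    b=B[(abs(B[:,0])<25)&(B[:,2]>73)&(B[:,2]<84)&(B[:,1]<115)&(B[:,1]>-90)]
    for y in (95.5,56,17,-22,-49):
        k=b[abs(b[:,1]-y)<(14 if y>-20 else 12)]; t=B[(abs(B[:,0])<75)&(abs(B[:,1]-y)<12)&(B[:,2]>36)&(B[:,2]<50)&(C.max(1)>70)]
        print(n,'knob',len(k),((k.min(0)+k.max(0))/2).round(1) if len(k) else '','z',np.median(t[:,2]).round(1),'slope',np.degrees(np.polyfit(t[:,0],t[:,2],1)[0]).round(2))
    e=B[(abs(B[:,0])<50)&(abs(B[:,0])>15)&(B[:,2]>39)&(B[:,2]<46)&(B[:,1]<-30)&(B[:,1]>-90)]; dk=C[(abs(B[:,0])<50)&(abs(B[:,0])>15)&(B[:,2]>39)&(B[:,2]<46)&(B[:,1]<-30)&(B[:,1]>-90)].max(1)
    print('bookend plate y',np.percentile(e[dk<100,1],[3,50,97]).round(1))
E
```

```text
clock: 35.2
position: [540.6, 90.8, 212.8]
eef_rot: [0.141, 0.639, 0.738, 0.163]
contact_force: [0.3, 0.3, -0.4]
opening: 0.5
finger_force: 0.0
t 35.2 p [540.6  90.8 212.8] bed [ -0.8 -85.4 183. ] tilt err [ 0.1  0.1 -0.1] F [ 0.3  0.3 -0.4] open 0.5 grip 0.0 q [-0.09  0.32  1.97  0.24  0.44 -0.43]
scene knob 54 [-1.9 94.9 77.9] z 43.0 slope -0.8
scene knob 62 [-3.7 53.9 77.7] z 43.3 slope -0.78
scene knob 61 [-1.5 16.2 77.4] z 43.1 slope -0.56
scene knob 55 [ -3.2 -22.8  77.8] z 43.3 slope -0.67
scene knob 50 [ -0.6 -48.9  77.7] z 43.0 slope -0.0
bookend plate y [-60.4 -54.4 -45.9]
side knob 78 [-2.6 94.5 77.8] z 43.0 slope 0.06
side knob 70 [-2.1 55.2 77.8] z 43.0 slope 0.04
side knob 67 [-0.1 16.  78. ] z 43.1 slope 0.07
side knob 58 [ -1.4 -21.9  78.2] z 43.3 slope 0.13
side knob 40 [  0.3 -48.7  78. ] z 43.1 slope -0.11
bookend plate y [-58.8 -51.3 -41.2]
```

```bash
python3 -c "from plant import *; print(job_done())"
```

```text
the job is handed in; nothing more can be done
None
```

I packed the three loose tins head to tail beside the first, flat on the rack floor, slid the bookend tight against the row, backed the arm off and handed the job in; the judge's result was not shown.

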